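# Hold a bayonet lid halfway on the fastener canister

### The job

Someone left a big bolt lying across the mouth of the blue canister: lay it in the green tray. Then drop the orange bayonet lid into the mouth with its bar at the white marks, twist it clockwise until the bar points at the yellow halfway marks, well short of the lock click at the red ones, and finish holding it there by its bar against the return spring so that the gasket can be checked. Do not disturb the carton, the jar or the wrench.

Things in the scene. Friction and masses are not known exactly. Their poses are not given: they have to be found in the camera images.
- can: Blue round canister fixed to the bench on a 120 mm square, 4 mm thick foot: 108 mm diameter, 120 mm high. Origin: centre of the underside, z up. Its top is a flat dark steel collar, 10 mm thick, with a 44 mm bore and two entry slots, 19 mm wide, along the can's own +x and -x, out to 32 mm from the centre; hollow below. White marks at the slots. The lid cannot be turned anticlockwise from the slots.
- can_mouth (a point): Centre of the can's mouth, level with the collar's top, 120 mm above the can's origin. Turned clockwise here (seen from above), the lid's lugs pass under the collar and after about 0.1 rad push a light return spring (0.06 to 0.15 N m) that turns the lid back if let go.
- can_half (a point): Yellow halfway mark on the collar, 46 mm from the centre, 0.70 rad clockwise (seen from above) from the can's +x; a like mark lies opposite. The lid's bar is to point at these two.
- can_lock (a point): Red lock mark on the collar, 46 mm from the centre, 1.40 rad clockwise from the can's +x; a like mark lies opposite. Spring plungers resist from about 1.1 rad of lid turn and the lid clicks locked at 1.4 rad, which is too far.
- lid: Bayonet lid, 0.16 kg, upright on the bench. Origin: centre of the underside, z up. A plug, 40 mm diameter, 18 mm high, has two lugs at its foot along the lid's +x and -x (14 mm wide, 6 mm high, out to 30 mm from the axis); orange cap disc, 74 mm diameter, 18 to 26 mm up; black grip bar above. Both ends alike. Fully in, the cap rests on the collar, origin 18 mm below it; the lugs have 2 mm of play below the collar.
- lid_bar (a point): Centre of the lid's upright black grip bar, on the axis, 48 mm above the lid's origin; axes as the lid's. The bar spans 26 to 66 mm above the lid's origin, 56 mm long along x, 16 mm wide along y, with a white line along its top.
- bolt: Loose steel hex bolt with its nut, about 0.35 kg, lying level on the can's collar across the mouth at the start. Shank 20 mm diameter along its own x axis, bare from -35 to 33 mm; hex head (-48 to -35 mm) and nut (33 to 49 mm) 30 mm across flats; the end reaches 56 mm. Origin: below the middle of the shank, at the level of the flats it lies on; z up at the start.
- bolt_mid (a point): Middle of the bolt's shank, on its axis, 15 mm above the bolt's origin.
- tray: Green open tray fixed to the bench, 165 mm (x) by 135 mm (y), 30 mm high, walls and floor 6 mm or less. Origin: centre of the underside. The bolt is to lie in it. It may stand to the left or to the right of the can, with the lid on the other side.
- carton: Bystander: cardboard carton, 65 x 100 x 60 mm, origin at the centre of its underside. Leave alone.
- jar: Bystander: amber jar, 60 mm diameter, 85 mm high, origin at the centre of its underside. Leave alone.
- wrench: Bystander: steel wrench about 180 mm long lying on the bench. Leave alone.
There are look-alikes about, which are no part of the job. There is more than one size of the bolt; the job needs the smaller. What is shaped like the lid but turquoise is not meant.

How it is judged:
On the way, in this order (a step that is already met when the one before it is completed fails the run):
1. the bolt lies in the tray, let go (x of bolt_mid in the frame of tray between -0.08 and 0.08 m and y of bolt_mid in the frame of tray between -0.065 and 0.065 m and z of bolt_mid in the frame of tray below 0.04 m and linear speed of bolt below 0.05 m/s and contact force between bolt and the fingers below 0.1 N), for 0.2 s.
2. the lid has been dropped fully into the mouth through the slots (z of lid in the frame of can between 0.095 and 0.106 m and horizontal distance between lid and can below 0.005 m and angle between lid's own z axis and vertical below 0.12 rad), for 0.1 s.
At the end, for the whole second after the job is handed in: The bolt lies in the tray, let go. The lid is fully in the canister (cap within about 4 mm of the collar, centred within 5 mm, upright), turned clockwise 0.70 rad from the white marks within 0.17 rad (about 10 degrees), still, and held by the fingers with more than 2 N (all of step 1 and all of step 2 and angle between the x axis of lid and the x axis of can, either way round between 0.53 and 0.87 rad and contact force between the fingers and lid above 2 N and angular speed of lid below 0.1 rad/s); the arm keeps its last pose, push and grip.
It fails at once if the lid was turned on to the lock click (z of lid in the frame of can between 0.095 and 0.106 m and horizontal distance between lid and can below 0.005 m and angle between lid's own z axis and vertical below 0.12 rad and angle between the x axis of lid and the x axis of can, either way round above 1.2 rad).
It fails at once if the carton was disturbed (moved over 30 mm) (distance of carton from where it was at the start of the episode above 0.03 m).
It fails at once if the jar was disturbed (moved over 30 mm) (distance of jar from where it was at the start of the episode above 0.03 m).
It fails at once if the wrench was disturbed (moved over 30 mm) (distance of wrench from where it was at the start of the episode above 0.03 m).
It also fails if it takes over 72 s, if anything falls off the work surface, if the arm or the gripper's body presses on something with over 40 N, if the wrist force passes 120 N, or if a joint passes its speed limit or range.

### The arm

A 7-joint arm with a two-finger parallel gripper is mounted at the origin on the work surface. World frame = base frame: x ahead of the robot, y to its left, z up, the work surface at z = 0. Lengths are in m, angles in rad, forces in N, time in s.
With the tool pointing down it reaches from about 0.4 to 0.875 m from the base axis. Payload 6.5 kg.
Tool frame: the origin (TCP) lies at the very end of the fingers, on their centre line; the grasp point (between the pads) lies 19 mm behind it; x points along the fingers, z is the direction in which the jaws open and shut, and the axes are right-handed (so a half turn about x gives the same grasp; the last joint's range is limited). The gripper opens to 88 mm and grips with 3 to 60 N. Pads are 18 mm wide; open, the fingers measure 123 mm over their backs; the gripper's body (75 mm by 187 mm) begins 45 mm behind the grasp point.
Start: joints at [-1.262, 0.536, -0.004, 1.538, 0.003, 1.067, -0.071], TCP at [0.238, 0.605, 0.239] pointing down, gripper open.
Joint ranges: [-2.7, 2.7], [-0.37, 2.16], [-1.27, 1.26], [0.24, 2.4], [-1.31, 4.45], [0.19, 1.91], [-2.76, 2.76]. Speed limits (rad/s): [2.39, 2.39, 3.14, 3.14, 3.14, 3.14, 3.14].

### API

Orientations are given as a unit quaternion [w, x, y, z].
In Python, from plant import bot gives the robot as it stands. The module is installed in compiled form; this text tells all that it offers.
- The arm moves only by the tool arm_command, never from a script. Its argument "motion" is a list of rows, each an object of numbers: "x", "y", "z": the shift along the tool's x, y, z in m; "ax", "ay", "az": the turn, a rotation vector about the tool's x, y, z in rad. In form: [{"x": .., "y": .., "z": .., "ax": .., "ay": .., "az": ..}, ...]. A call has 1 to 10 rows; each row shifts and turns the commanded pose from where the row before left it, along the tool's axes as they then stand; what a row does not reach is not made up. A row lasts 1/12 s, in which the tool goes at most 41.7 mm and 7.16 degrees, less where a joint would pass 70% of its speed; a pose out of reach is approached as far as the arm can. A call is refused whole if a number of a shift passes 0.0417 or a number of a turn 0.125, either way. A call with a gripper value outside its range is refused whole. "jaw" is the finger opening in m, from 0 to 0.0881, set as the call begins (left out, the last holds). The fingers move at their own pace and stop on an object; "force" is the grip in N (left out, the last holds). Time passes only in rows, so rows that do not move let the fingers close. It gives the time, the measured TCP pose, the force and the opening at its end, in the units of the state.
- bot.get_obs(): the state, without advancing time (a new reading comes with each control period).
- bot.get_image(name): name is "side" or "top"; returns (picture, depth): 420x560x3 uint8, red, green, blue; 420x560 float32, m along the optical axis (not along the pixel's ray), 0 where there is no reading.
- bot.camera_params(name): a dict with "camera_matrix" (3x3 intrinsics, pixels), "eye" and "attitude" of the camera in the world. Camera axes: x right, y down, z forward; pixel columns grow to the right and rows downward; lengths in m; the calibration is good to about 2 mm. A picture is of the moment at which its call begins. camera_params takes no time and is no camera call.
- bot.finish_job(): hands the job in, once; it reports no verdict.
The state is a dict: "clock": time; "joint_pos": joint angles; "qd": joint speeds; "effort": joint torques, N m; "position": TCP position; "tcp_rot": TCP orientation; "ft_force": force on the tool from outside, world axes, zero at the start; "wrist_torque": the same for the moment, N m; "finger_gap": finger opening in m.
Only numpy, scipy, OpenCV 4.12 (cv2) and the standard library are available. Lean on these libraries where they do the work, as an engineer would, in place of code of your own. Each camera call takes 0.05 s, during which the arm holds its last target.

## Working session

There is one attempt and no reset: what is moved stays moved. The work goes in short steps, Python scripts to look and compute and a tool call to move; the robot and the scene stay as the last step left them, time stands still between calls to the robot, and variables do not carry over. Pictures are saved under pics/ and viewed, and the job is handed in when it is done.

Besides the shell and the picture viewer there is one more tool, called after "Request:" by a JSON object that holds its "method" and its "body". arm_command: Moves the arm, as the interface text tells. Its arguments: {"type":"object","properties":{"motion":{"type":"array","items":{"type":"object","properties":{"x":{"type":"number"},"y":{"type":"number"},"z":{"type":"number"},"ax":{"type":"number"},"ay":{"type":"number"},"az":{"type":"number"}}}},"jaw":{"type":"number"},"force":{"type":"number"}},"required":["motion"]}

```bash
mkdir -p pics; cat > h.py <<'E'
import numpy as np, cv2
from plant import bot
from scipy.spatial.transform import Rotation as R
def rot(q): return R.from_quat([q[1],q[2],q[3],q[0]]).as_matrix()
def cam(n):
    p=bot.camera_params(n); a=np.array(p['attitude'],float)
    M=rot(a) if a.size==4 else a
    return np.array(p['camera_matrix']),np.array(p['eye']),M
def shot(n,tag):
    im,d=bot.get_image(n); cv2.imwrite(f'pics/{tag}.png',im[:,:,::-1]); np.save(f'pics/{tag}.npy',d); return im,d
def px(n,tag,u,v,r=1):
    d=np.load(f'pics/{tag}.npy'); K,e,M=cam(n)
    w=d[int(v)-r:int(v)+r+1,int(u)-r:int(u)+r+1]; z=np.median(w[w>0])
    return e+M@(np.linalg.inv(K)@np.array([u,v,1])*z)
def pz(n,u,v,z):
    K,e,M=cam(n); r=M@(np.linalg.inv(K)@np.array([u,v,1])); return e+r*(z-e[2])/r[2]
def proj(n,P):
    K,e,M=cam(n); c=K@(M.T@(np.array(P)-e)); return c[:2]/c[2]
def crop(tag,u0,v0,u1,v1,s):
    im=cv2.imread(f'pics/{tag}.png')[v0:v1,u0:u1]; cv2.imwrite(f'pics/{tag}_c{u0}_{v0}.png',cv2.resize(im,None,fx=s,fy=s,interpolation=cv2.INTER_CUBIC))
E
python3 - <<'E'
from h import *
print(bot.camera_params('top'),bot.camera_params('side'))
o=bot.get_obs();print(o);print(rot(o['tcp_rot']))
shot('top','t0');shot('side','s0')
E
```

```text
{'camera_matrix': array([[390.83888465,   0.        , 282.8637507 ],
       [  0.        , 390.83888465, 210.23887072],
       [  0.        ,   0.        ,   1.        ]]), 'eye': array([ 0.44518842, -0.0391962 ,  1.0208732 ]), 'attitude': array([-0.03595422,  0.70727886, -0.70461957,  0.04444285])} {'camera_matrix': array([[499.47435463,   0.        , 275.1961082 ],
       [  0.        , 499.47435463, 199.04664096],
       [  0.        ,   0.        ,   1.        ]]), 'eye': array([0.5143783 , 0.85070712, 0.93193638]), 'attitude': array([ 0.01239375, -0.01326561,  0.91681823, -0.3988919 ])}
{'clock': 0.0, 'joint_pos': array([-1.26218505,  0.53715971, -0.00449686,  1.53887151,  0.0025733 ,
        1.06727388, -0.07121705]), 'qd': array([-4.19830791e-04, -1.39224953e-04, -2.24240835e-05, -1.50370890e-03,
        3.51875177e-04, -1.44682674e-03, -1.05544783e-04]), 'effort': array([ 2.58050450e-04, -5.70984578e+01,  9.90837961e-01, -2.51597714e+01,
       -5.62769501e-02,  1.79607491e-02,  1.59855349e-04]), 'position': array([0.23771415, 0.60431464, 0.23784332]), 'tcp_rot': array([ 0.58389821, -0.39847758,  0.58486621,  0.39775623]), 'ft_force': array([-0.04266075, -0.12292028,  0.58384141]), 'wrist_torque': array([-0.01512661,  0.00231702, -0.03080358]), 'finger_gap': 0.08793618111297129}
[[-5.56999863e-04 -9.30610445e-01  3.66010778e-01]
 [-1.61383304e-03  3.66011195e-01  9.30609048e-01]
 [-9.99998543e-01 -7.23311751e-05 -1.70571807e-03]]
```

View pics/t0.png

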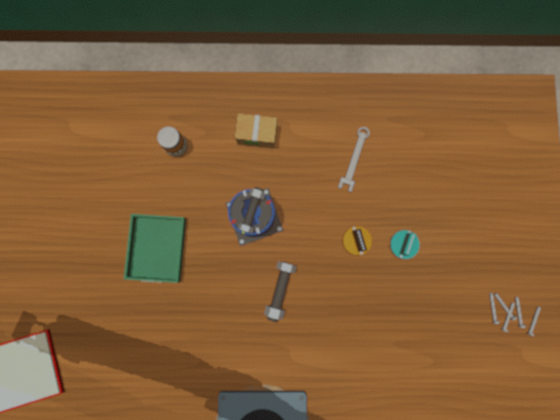

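View pics/s0.png

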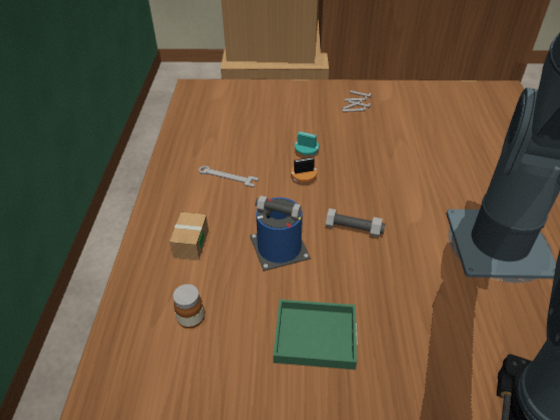

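```bash
python3 - <<'E'
from h import *
crop('t0',215,170,305,330,5) if 0 else crop('t0',215,175,295,250,7)
crop('t0',330,215,430,270,7); crop('s0',240,185,320,270,7)
E
```

```text
(no output)
```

View pics/t0_c215_175.png

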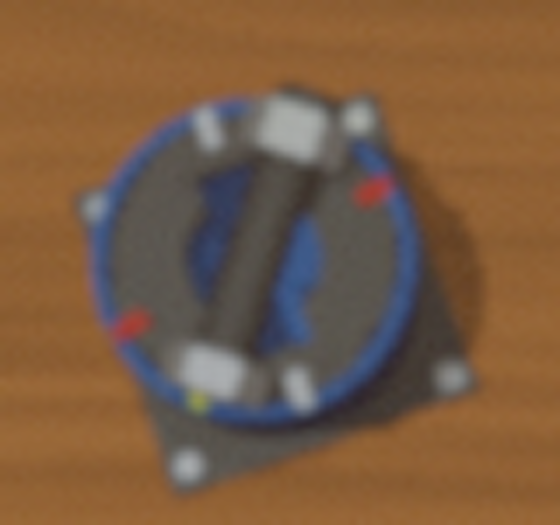

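View pics/t0_c330_215.png

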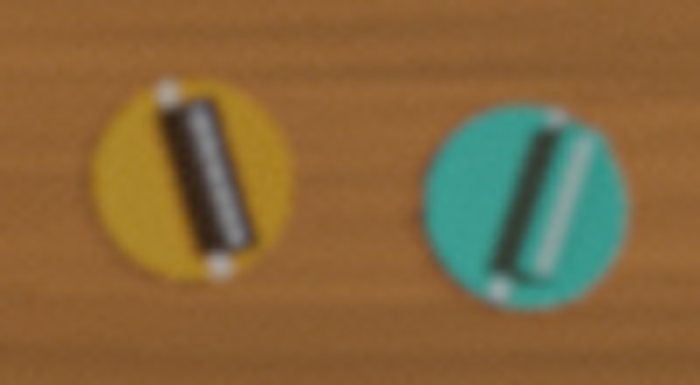

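View pics/s0_c240_185.png

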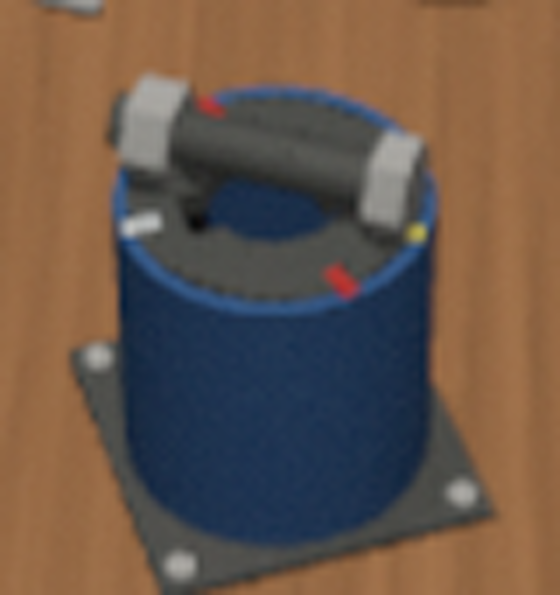

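```bash
python3 - <<'E'
from h import *
P=lambda u,v,z:pz('top',u,v,z).round(4)
w1,w2=P(244.7,193.6,.12),P(257.7,230.4,.12);r1,r2=P(268.4,202.1,.12),P(233.7,221.3,.12);y=P(243.3,232.4,.12)
c=(w1+w2+r1+r2)/4
print('can',(w1+w2)/2,(r1+r2)/2)
ang=lambda a,b:np.degrees(np.arctan2(*(a-b)[[1,0]]))
print('w',ang(w1,w2),'r',ang(r1,r2),'y',ang(y,c),np.linalg.norm(w1-w2)/2,np.linalg.norm(r1-r2)/2,np.linalg.norm(y-c))
n,h=P(256.7,193.1,.15),P(245.3,228.1,.15)
print('bolt',n,h,(n+h)/2,ang(n,h),np.linalg.norm(n-h), px('top','t0',251,211))
a,b=P(358.3,230,.066),P(364,250,.066);print('lid bar',(a+b)/2,ang(a,b),np.linalg.norm(a-b))
a,b=P(354,228.3,.026),P(361.6,252.9,.026);print('lid cap',(a+b)/2,ang(a,b),np.linalg.norm(a-b), px('top','t0',361,240))
# blob centre of the cap / tray
im=cv2.imread('pics/t0.png');hsv=cv2.cvtColor(im,cv2.COLOR_BGR2HSV)
t=[P(u,v,.03) for u,v in((131,215),(186,215),(181,283),(124,279))];print('tray',np.mean(t,0),t)
for q in ((155,250),(256,127),(168,135),(347,185),(280,292)): print(q,px('top','t0',*q).round(3))
d=np.load('pics/t0.npy')
import itertools
# collar depth check
print(px('top','t0',237,205),px('top','t0',265,220))
E
```

```text
can [0.5439  0.02355 0.12   ] [0.54445 0.0237  0.12   ]
w 19.96698200651523 r -60.52647692892925 y 159.9086385757182 0.04553726495959107 0.0458313484418689 0.05087068163490643
bolt [0.5833 0.0095 0.15  ] [0.5043 0.0341 0.15  ] [0.5438 0.0218 0.15  ] -17.296191857547008 0.08274152524579186 [0.54324959 0.02222111 0.14489968]
lid bar [ 0.48205 -0.2421   0.066  ] 14.946061466512097 0.05040525766227166
lid cap [ 0.48205 -0.242    0.026  ] 16.235559849527583 0.06509600602187511 [ 0.48197585 -0.24180334  0.06555417]
tray [0.462275 0.2689   0.03    ] [array([0.5446, 0.3342, 0.03  ]), array([0.5452, 0.1951, 0.03  ]), array([0.3749, 0.2023, 0.03  ]), array([0.3844, 0.344 , 0.03  ])]
(155, 250) [0.457 0.278 0.005]
(256, 127) [0.767 0.018 0.059]
(168, 135) [0.737 0.232 0.085]
(347, 185) [ 0.63  -0.221  0.002]
(280, 292) [ 0.354 -0.044  0.033]
[0.56001539 0.05668889 0.11910722] [ 0.52523483 -0.00863443  0.12006648]
```

```bash
python3 - <<'E'
from h import *
crop('t0',115,200,200,295,6); crop('s0',280,145,330,195,10)
E
```

```text
(no output)
```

View pics/t0_c115_200.png

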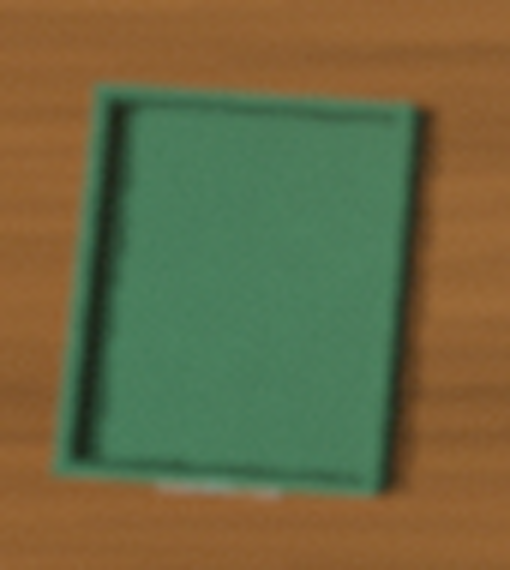

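View pics/s0_c280_145.png

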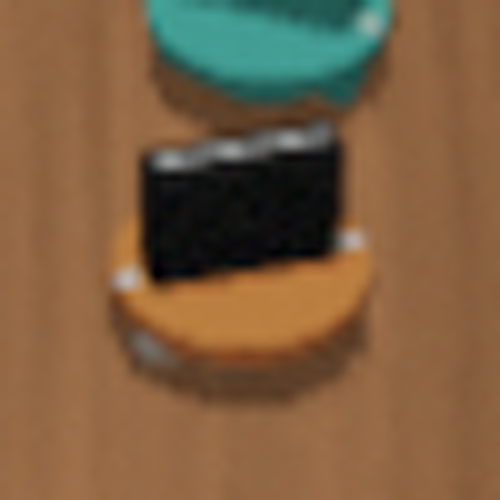

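```bash
cat >> h.py <<'E'
def plan(pos,yaw=None,quiet=False):
    o=bot.get_obs(); T=rot(o['tcp_rot']); p=np.array(o['position'])
    cy=np.degrees(np.arctan2(T[1,2],T[0,2]))
    d=T.T@(np.array(pos)-p)
    print('t %.2f pos %s jawyaw %.2f F %s gap %.4f q7 %.2f'%(o['clock'],p.round(4),cy,np.round(o['ft_force'],1),o['finger_gap'],o['joint_pos'][6]))
    print('tilt',T[:,0].round(3))
    if yaw is not None:
        da=-np.radians((yaw-cy+180)%360-180); print('ax total %.4f'%da)
        c,s=np.cos(da),np.sin(da); Rx=np.array([[1,0,0],[0,c,-s],[0,s,c]])
        print('shift if turned first',(Rx.T@d).round(4))
    print('shift (no turn)',d.round(4))
E
python3 -c "
from h import *
plan([.5438,.0218,.19],72.7)"
```

```text
t 0.10 pos [0.2378 0.6044 0.2379] jawyaw 68.53 F [-0.2  0.7  0.1] gap 0.0886 q7 -0.07
tilt [-0.    -0.001 -1.   ]
ax total -0.0727
shift if turned first [ 0.0487 -0.4654 -0.4651]
shift (no turn) [ 0.0487 -0.498  -0.4301]
```

Request:
{"method": "arm_command", "body": {"motion": [{"ax":-0.073},{"y":-0.027,"z":-0.027},{"y":-0.027,"z":-0.027},{"y":-0.027,"z":-0.027},{"y":-0.027,"z":-0.027},{"y":-0.027,"z":-0.027},{"y":-0.027,"z":-0.027},{"y":-0.027,"z":-0.027},{"y":-0.027,"z":-0.027},{"y":-0.027,"z":-0.027}], "jaw": 0.06}}

```text
$.motion[0]: bad value
```

Request:
{"method": "arm_command", "body": {"motion": [{"y":-0.027,"z":-0.027},{"y":-0.027,"z":-0.027},{"y":-0.027,"z":-0.027},{"y":-0.027,"z":-0.027},{"y":-0.027,"z":-0.027},{"y":-0.027,"z":-0.027,"x":0.01},{"y":-0.027,"z":-0.027,"x":0.01},{"y":-0.017,"z":-0.017,"x":0.01},{"x":0.01},{}]}}

```text
$.motion[0]: bad value
```

```bash
python3 -c "
from h import *
plan([.5438,.0218,.124],72.7);shot('top','t1');crop('t1',200,160,310,270,5);shot('side','s1');crop('s1',220,150,340,260,5)"
```

```text
t 0.10 pos [0.2378 0.6044 0.2379] jawyaw 68.53 F [-0.2  0.7  0.1] gap 0.0886 q7 -0.07
tilt [-0.    -0.001 -1.   ]
ax total -0.0727
shift if turned first [ 0.1147 -0.4654 -0.465 ]
shift (no turn) [ 0.1147 -0.498  -0.43  ]
```

View pics/s1_c220_150.png

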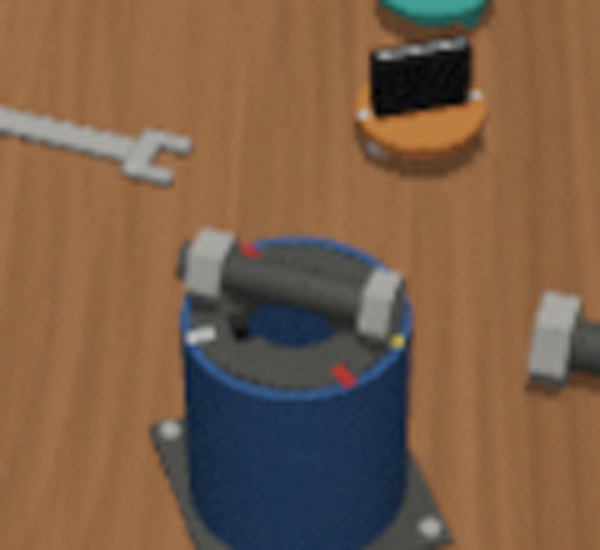

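All six keys seem to be required in each row; the arm has not moved yet.

Request:
{"method": "arm_command", "body": {"motion": [{"x":0,"y":0,"z":0,"ax":-0.073,"ay":0,"az":0},{"x":0,"y":-0.027,"z":-0.027,"ax":0,"ay":0,"az":0},{"x":0,"y":-0.027,"z":-0.027,"ax":0,"ay":0,"az":0},{"x":0,"y":-0.027,"z":-0.027,"ax":0,"ay":0,"az":0},{"x":0,"y":-0.027,"z":-0.027,"ax":0,"ay":0,"az":0},{"x":0,"y":-0.027,"z":-0.027,"ax":0,"ay":0,"az":0},{"x":0,"y":-0.027,"z":-0.027,"ax":0,"ay":0,"az":0},{"x":0,"y":-0.027,"z":-0.027,"ax":0,"ay":0,"az":0},{"x":0,"y":-0.027,"z":-0.027,"ax":0,"ay":0,"az":0},{"x":0,"y":-0.027,"z":-0.027,"ax":0,"ay":0,"az":0}], "jaw": 0.06}}

```text
clock: 1.03
position: [0.3982, 0.2988, 0.2388]
tcp_rot: [0.57, -0.419, 0.569, 0.419]
ft_force: [1.3, 0.1, -0.3]
finger_gap: 0.06
```

```bash
python3 -c "
from h import *
plan([.5438,.0218,.19],72.7)"
```

```text
t 1.03 pos [0.3982 0.2988 0.2388] jawyaw 72.71 F [ 1.3  0.1 -0.3] gap 0.0600 q7 0.56
tilt [ 0.  0. -1.]
ax total 0.0003
shift if turned first [ 0.0488 -0.2214 -0.2212]
shift (no turn) [ 0.0488 -0.2213 -0.2213]
```

Request:
{"method": "arm_command", "body": {"motion": [{"x":0,"y":-0.027,"z":-0.027,"ax":0,"ay":0,"az":0},{"x":0,"y":-0.027,"z":-0.027,"ax":0,"ay":0,"az":0},{"x":0,"y":-0.027,"z":-0.027,"ax":0,"ay":0,"az":0},{"x":0,"y":-0.027,"z":-0.027,"ax":0,"ay":0,"az":0},{"x":0,"y":-0.027,"z":-0.027,"ax":0,"ay":0,"az":0},{"x":0.01,"y":-0.027,"z":-0.027,"ax":0,"ay":0,"az":0},{"x":0.01,"y":-0.027,"z":-0.027,"ax":0,"ay":0,"az":0},{"x":0.015,"y":-0.02,"z":-0.02,"ax":0,"ay":0,"az":0},{"x":0.013,"y":-0.012,"z":-0.012,"ax":0,"ay":0,"az":0},{"x":0,"y":0,"z":0,"ax":0,"ay":0,"az":0}]}}

```text
clock: 1.87
position: [0.5429, 0.0191, 0.1885]
tcp_rot: [0.569, -0.418, 0.572, 0.417]
ft_force: [-0.9, -0.4, 0.1]
finger_gap: 0.06
```

```bash
python3 -c "
from h import *
plan([.5438,.0218,.124],72.7);shot('side','s2');crop('s2',220,150,340,260,5)"
```

```text
t 1.87 pos [0.5429 0.0191 0.1885] jawyaw 72.36 F [-0.9 -0.4  0.1] gap 0.0600 q7 1.25
tilt [-0.003 -0.003 -1.   ]
ax total -0.0059
shift if turned first [ 0.0645 -0.0002  0.0031]
shift (no turn) [ 0.0645 -0.0002  0.0031]
```

View pics/s2_c220_150.png

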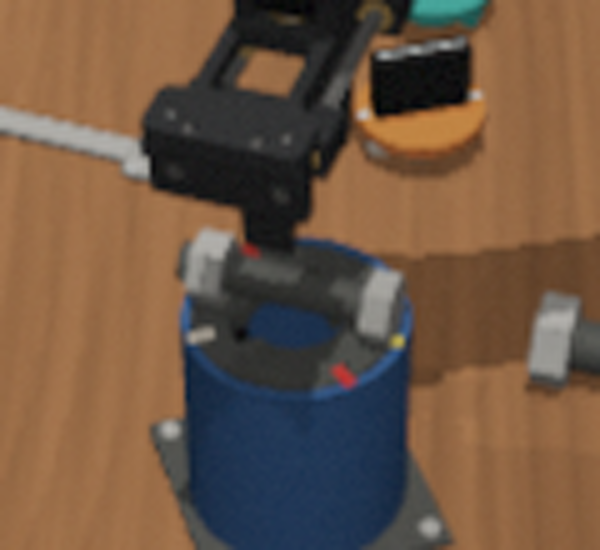

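```bash
python3 -c "
from h import *
for s in(1,-1):
  print(((proj('side',[.543+.3*.038*s,.019+.95*.038*s,.1885])-[220,150])*5).round())
o=bot.get_obs();T=rot(o['tcp_rot']);print(T.round(4));plan([.5438,.0218,.124])
shot('top','t2');crop('t2',200,160,310,270,5)"
```

```text
[267. 248.]
[323. 141.]
[[-0.0025 -0.9537  0.3007]
 [-0.0012  0.3007  0.9537]
 [-1.      0.002  -0.0019]]
t 1.92 pos [0.5425 0.0218 0.1895] jawyaw 72.50 F [0.8 0.3 0.4] gap 0.0599 q7 1.24
tilt [-0.003 -0.001 -1.   ]
shift (no turn) [ 0.0655 -0.0014  0.0005]
```

View pics/t2_c200_160.png

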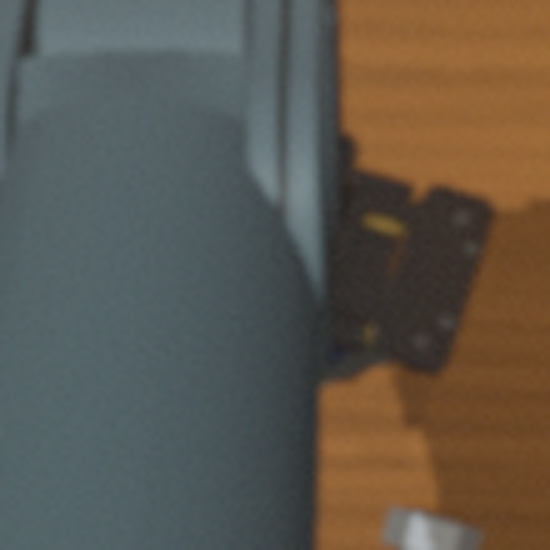

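Request:
{"method": "arm_command", "body": {"motion": [{"x":0.016,"y":-0.001,"z":0,"ax":0,"ay":0,"az":0},{"x":0.016,"y":0,"z":0,"ax":0,"ay":0,"az":0},{"x":0.016,"y":0,"z":0,"ax":0,"ay":0,"az":0},{"x":0.01,"y":0,"z":0,"ax":0,"ay":0,"az":0},{"x":0.007,"y":0,"z":0,"ax":0,"ay":0,"az":0},{"x":0,"y":0,"z":0,"ax":0,"ay":0,"az":0},{"x":0,"y":0,"z":0,"ax":0,"ay":0,"az":0}]}}

```text
clock: 2.55
position: [0.5442, 0.0243, 0.1262]
tcp_rot: [0.569, -0.419, 0.569, 0.419]
ft_force: [0.5, -0.4, 0.3]
finger_gap: 0.0602
```

Request:
{"method": "arm_command", "body": {"motion": [{"x":0,"y":0,"z":0,"ax":0,"ay":0,"az":0},{"x":0,"y":0,"z":0,"ax":0,"ay":0,"az":0},{"x":0,"y":0,"z":0,"ax":0,"ay":0,"az":0},{"x":0,"y":0,"z":0,"ax":0,"ay":0,"az":0},{"x":0,"y":0,"z":0,"ax":0,"ay":0,"az":0},{"x":0,"y":0,"z":0,"ax":0,"ay":0,"az":0}], "jaw": 0.005, "force": 35}}

```text
clock: 3.05
position: [0.5442, 0.0236, 0.1259]
tcp_rot: [0.57, -0.419, 0.569, 0.419]
ft_force: [-0.2, -0.6, -0.2]
finger_gap: 0.0228
```

```bash
python3 -c "
from h import *
plan([.463,.27,.22]);shot('side','s3');crop('s3',220,150,340,260,5)"
```

```text
t 3.05 pos [0.5442 0.0236 0.1259] jawyaw 72.71 F [-0.2 -0.6 -0.2] gap 0.0228 q7 1.27
tilt [ 0.  0. -1.]
shift (no turn) [-0.0941  0.1507  0.2111]
```

View pics/s3_c220_150.png

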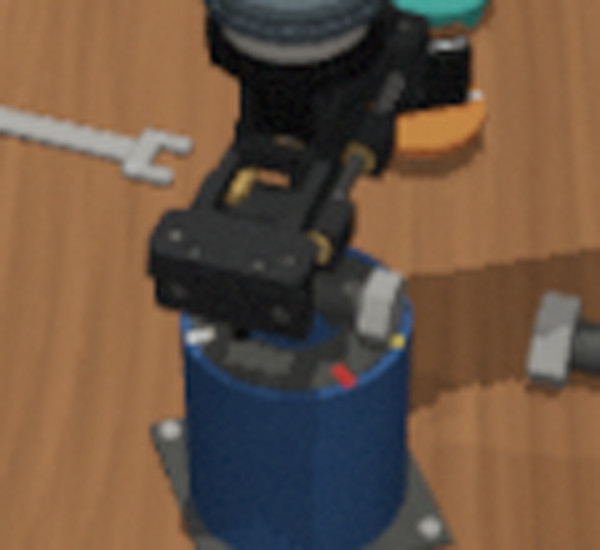

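Request:
{"method": "arm_command", "body": {"motion": [{"x":0,"y":0,"z":0,"ax":0,"ay":0,"az":0},{"x":0,"y":0,"z":0,"ax":0,"ay":0,"az":0},{"x":0,"y":0,"z":0,"ax":0,"ay":0,"az":0},{"x":0,"y":0,"z":0,"ax":0,"ay":0,"az":0},{"x":-0.01,"y":0,"z":0,"ax":0,"ay":0,"az":0},{"x":-0.015,"y":0,"z":0,"ax":0,"ay":0,"az":0},{"x":-0.02,"y":0,"z":0,"ax":0,"ay":0,"az":0},{"x":-0.02,"y":0,"z":0,"ax":0,"ay":0,"az":0},{"x":0,"y":0,"z":0,"ax":0,"ay":0,"az":0}]}}

```text
clock: 3.85
position: [0.546, 0.0235, 0.1942]
tcp_rot: [0.571, -0.42, 0.568, 0.418]
ft_force: [1.0, -0.7, -2.9]
finger_gap: 0.0191
```

```bash
python3 -c "
from h import *
plan([.463,.27,.19]);shot('side','s4');crop('s4',220,110,340,260,4)"
```

```text
t 3.85 pos [0.546  0.0235 0.1942] jawyaw 72.69 F [ 1.  -0.7 -2.9] gap 0.0191 q7 1.24
tilt [ 0.005  0.001 -1.   ]
shift (no turn) [0.0039 0.1526 0.2106]
```

View pics/s4_c220_110.png

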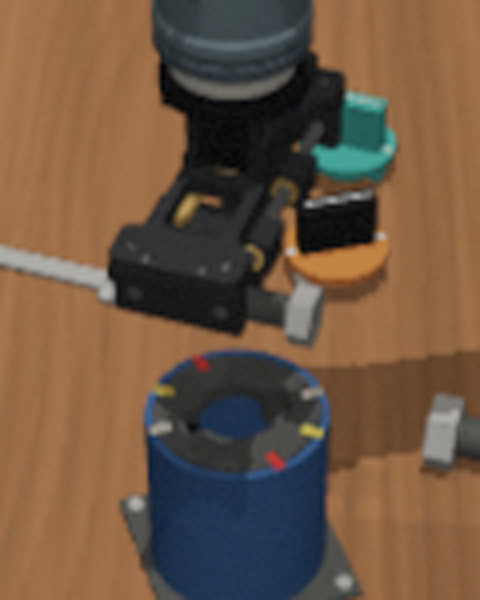

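Request:
{"method": "arm_command", "body": {"motion": [{"x":0,"y":0.014,"z":0.02,"ax":0,"ay":0,"az":0},{"x":0,"y":0.02,"z":0.028,"ax":0,"ay":0,"az":0},{"x":0,"y":0.02,"z":0.028,"ax":0,"ay":0,"az":0},{"x":0,"y":0.02,"z":0.028,"ax":0,"ay":0,"az":0},{"x":0,"y":0.02,"z":0.028,"ax":0,"ay":0,"az":0},{"x":0.01,"y":0.02,"z":0.028,"ax":0,"ay":0,"az":0},{"x":0.015,"y":0.02,"z":0.028,"ax":0,"ay":0,"az":0},{"x":0.015,"y":0.018,"z":0.023,"ax":0,"ay":0,"az":0},{"x":0.02,"y":0,"z":0,"ax":0,"ay":0,"az":0},{"x":0.02,"y":0,"z":0,"ax":0,"ay":0,"az":0}]}}

```text
clock: 4.73
position: [0.4595, 0.2724, 0.1086]
tcp_rot: [0.568, -0.42, 0.569, 0.421]
ft_force: [-0.2, -0.4, -3.8]
finger_gap: 0.0189
```

```bash
python3 -c "
from h import *
plan([.463,.27,.015]);shot('side','s5');shot('top','t5');crop('s5',230,180,390,380,3)"
```

```text
t 4.73 pos [0.4595 0.2724 0.1086] jawyaw 72.98 F [-0.2 -0.4 -3.8] gap 0.0189 q7 0.74
tilt [-0.002  0.    -1.   ]
shift (no turn) [ 0.0936 -0.0043 -0.0012]
```

View pics/s5_c230_180.png

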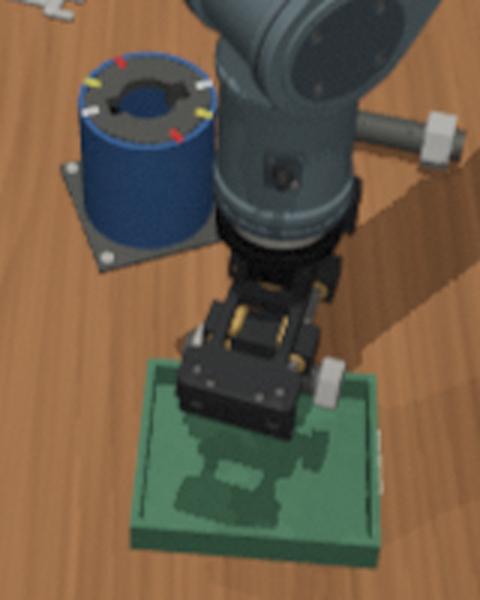

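View pics/t5.png

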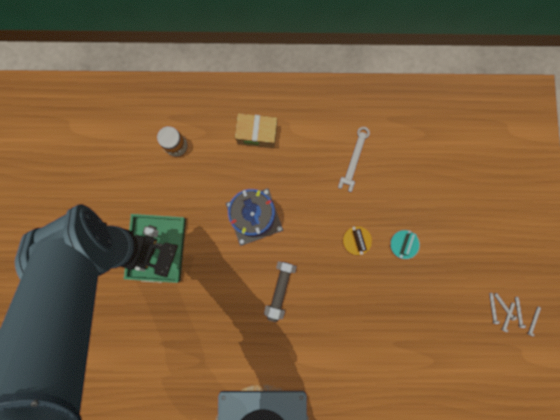

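Request:
{"method": "arm_command", "body": {"motion": [{"x":0.02,"y":-0.004,"z":0,"ax":0,"ay":0,"az":0},{"x":0.02,"y":0,"z":0,"ax":0,"ay":0,"az":0},{"x":0.02,"y":0,"z":0,"ax":0,"ay":0,"az":0},{"x":0.015,"y":0,"z":0,"ax":0,"ay":0,"az":0},{"x":0.01,"y":0,"z":0,"ax":0,"ay":0,"az":0},{"x":0.006,"y":0,"z":0,"ax":0,"ay":0,"az":0},{"x":0,"y":0,"z":0,"ax":0,"ay":0,"az":0},{"x":0,"y":0,"z":0,"ax":0,"ay":0,"az":0}]}}

```text
clock: 5.5
position: [0.4659, 0.2691, 0.0202]
tcp_rot: [0.57, -0.419, 0.569, 0.419]
ft_force: [0.6, 1.1, -2.9]
finger_gap: 0.0192
```

```bash
python3 -c "
from h import *
plan([.463,.27,.012])
crop('t5',215,175,295,250,7)"
```

```text
t 5.50 pos [0.4659 0.2691 0.0202] jawyaw 72.69 F [ 0.6  1.1 -2.9] gap 0.0192 q7 0.77
tilt [ 0.  0. -1.]
shift (no turn) [0.0082 0.003  0.    ]
```

View pics/t5_c215_175.png

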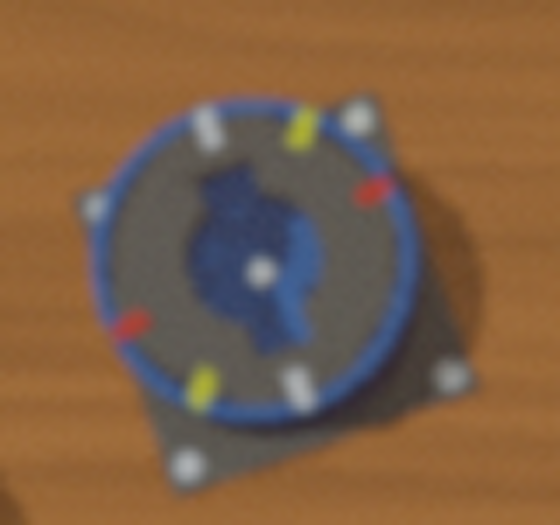

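Request:
{"method": "arm_command", "body": {"motion": [{"x":0.004,"y":0,"z":0,"ax":0,"ay":0,"az":0},{"x":0.003,"y":0,"z":0,"ax":0,"ay":0,"az":0},{"x":0,"y":0,"z":0,"ax":0,"ay":0,"az":0}]}}

```text
clock: 5.75
position: [0.4654, 0.2691, 0.0127]
tcp_rot: [0.57, -0.419, 0.569, 0.419]
ft_force: [-0.7, 0.5, -4.6]
finger_gap: 0.0192
```

Request:
{"method": "arm_command", "body": {"motion": [{"x":0,"y":0,"z":0,"ax":0,"ay":0,"az":0},{"x":0,"y":0,"z":0,"ax":0,"ay":0,"az":0},{"x":0,"y":0,"z":0,"ax":0,"ay":0,"az":0},{"x":0,"y":0,"z":0,"ax":0,"ay":0,"az":0},{"x":0,"y":0,"z":0,"ax":0,"ay":0,"az":0},{"x":0,"y":0,"z":0,"ax":0,"ay":0,"az":0}], "jaw": 0.045}}

```text
clock: 6.25
position: [0.4656, 0.2692, 0.0129]
tcp_rot: [0.57, -0.419, 0.569, 0.419]
ft_force: [-0.5, 0.0, 0.1]
finger_gap: 0.0447
```

Request:
{"method": "arm_command", "body": {"motion": [{"x":-0.005,"y":0,"z":0,"ax":0,"ay":0,"az":0},{"x":-0.02,"y":0,"z":0,"ax":0,"ay":0,"az":0},{"x":-0.04,"y":0,"z":0,"ax":0,"ay":0,"az":0},{"x":-0.04,"y":0,"z":0,"ax":0,"ay":0,"az":0},{"x":-0.04,"y":0,"z":0,"ax":0,"ay":0,"az":0},{"x":-0.035,"y":0,"z":0,"ax":0,"ay":0,"az":0}]}}

```text
clock: 6.75
position: [0.4656, 0.269, 0.1957]
tcp_rot: [0.57, -0.419, 0.569, 0.419]
ft_force: [0.9, 0.1, -0.5]
finger_gap: 0.045
```

```bash
python3 -c "
from h import *
plan([.4820,-.2420,.19],105.5);shot('side','s6')"
```

```text
t 6.75 pos [0.4656 0.269  0.1957] jawyaw 72.70 F [ 0.9  0.1 -0.5] gap 0.0450 q7 0.73
tilt [ 0.001  0.001 -1.   ]
ax total -0.5725
shift if turned first [ 0.0053  0.1207 -0.4969]
shift (no turn) [ 0.0053 -0.1677 -0.483 ]
```

View pics/s6.png

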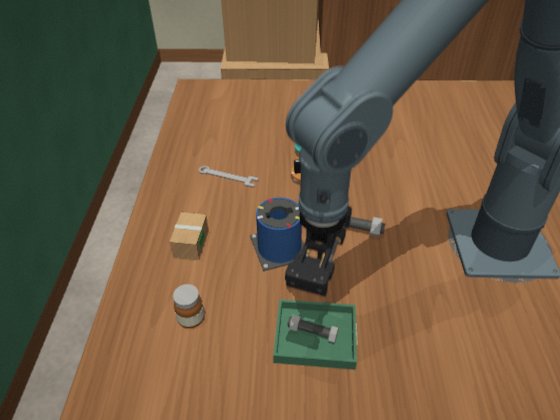

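Request:
{"method": "arm_command", "body": {"motion": [{"x":0,"y":0,"z":0,"ax":-0.1145,"ay":0,"az":0},{"x":0,"y":0,"z":0,"ax":-0.1145,"ay":0,"az":0},{"x":0,"y":0,"z":0,"ax":-0.1145,"ay":0,"az":0},{"x":0,"y":0,"z":0,"ax":-0.1145,"ay":0,"az":0},{"x":0,"y":0,"z":0,"ax":-0.1145,"ay":0,"az":0},{"x":0,"y":0.005,"z":-0.02,"ax":0,"ay":0,"az":0},{"x":0,"y":0.009,"z":-0.037,"ax":0,"ay":0,"az":0},{"x":0,"y":0.009,"z":-0.037,"ax":0,"ay":0,"az":0},{"x":0,"y":0.009,"z":-0.037,"ax":0,"ay":0,"az":0},{"x":0,"y":0.009,"z":-0.037,"ax":0,"ay":0,"az":0}], "jaw": 0.05}}

```text
clock: 7.63
position: [0.4705, 0.0945, 0.1929]
tcp_rot: [-0.428, 0.563, -0.428, -0.563]
ft_force: [1.1, -0.4, 0.2]
finger_gap: 0.0498
```

Request:
{"method": "arm_command", "body": {"motion": [{"x":0,"y":0.009,"z":-0.037,"ax":0,"ay":0,"az":0},{"x":0,"y":0.009,"z":-0.037,"ax":0,"ay":0,"az":0},{"x":0,"y":0.009,"z":-0.037,"ax":0,"ay":0,"az":0},{"x":0,"y":0.009,"z":-0.037,"ax":0,"ay":0,"az":0},{"x":0,"y":0.009,"z":-0.037,"ax":0,"ay":0,"az":0},{"x":0,"y":0.009,"z":-0.037,"ax":0,"ay":0,"az":0},{"x":0,"y":0.009,"z":-0.037,"ax":0,"ay":0,"az":0},{"x":0,"y":0.009,"z":-0.037,"ax":0,"ay":0,"az":0},{"x":0.02,"y":0.006,"z":-0.024,"ax":0,"ay":0,"az":0},{"x":0,"y":0,"z":0,"ax":0,"ay":0,"az":0}]}}

```text
clock: 8.47
position: [0.4789, -0.239, 0.1708]
tcp_rot: [0.429, -0.561, 0.431, 0.561]
ft_force: [-1.9, 0.5, -0.5]
finger_gap: 0.0501
```

```bash
python3 -c "
from h import *
shot('side','s7');shot('top','t7');crop('s7',240,80,360,240,4)
plan([.4820,-.2420,.035],105.5)"
```

```text
t 8.57 pos [ 0.4804 -0.2336  0.1721] jawyaw 105.38 F [-0.1  0.5  0.4] gap 0.0496 q7 2.31
tilt [-0.002  0.    -1.   ]
ax total -0.0022
shift if turned first [ 0.1371  0.0005 -0.0086]
shift (no turn) [ 0.1371  0.0005 -0.0086]
```

View pics/s7_c240_80.png

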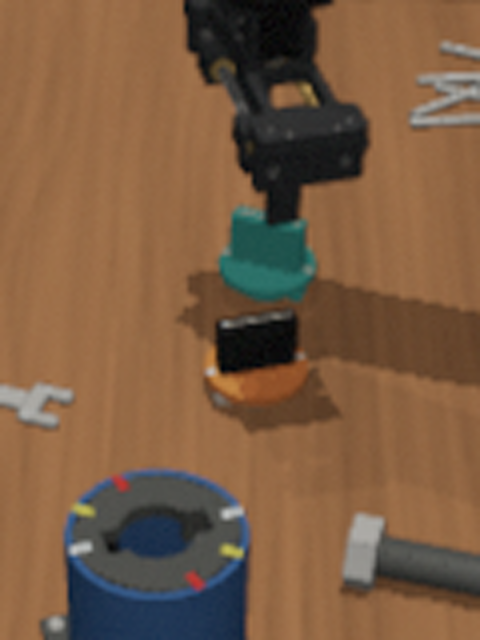

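View pics/t7.png

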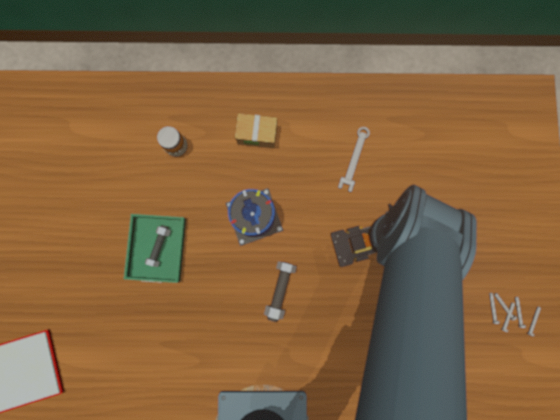

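Request:
{"method": "arm_command", "body": {"motion": [{"x":0,"y":0,"z":-0.007,"ax":0,"ay":0,"az":0},{"x":0.02,"y":0,"z":0,"ax":0,"ay":0,"az":0},{"x":0.03,"y":0,"z":0,"ax":0,"ay":0,"az":0},{"x":0.02,"y":0,"z":0,"ax":0,"ay":0,"az":0},{"x":0.01,"y":0,"z":0,"ax":0,"ay":0,"az":0},{"x":0,"y":0,"z":0,"ax":0,"ay":0,"az":0},{"x":0,"y":0,"z":0,"ax":0,"ay":0,"az":0},{"x":0,"y":0,"z":0,"ax":0,"ay":0,"az":0}]}}

```text
clock: 9.23
position: [0.4843, -0.2398, 0.0941]
tcp_rot: [-0.428, 0.564, -0.428, -0.562]
ft_force: [0.0, 0.5, -0.0]
finger_gap: 0.05
```

```bash
python3 -c "
from h import *
plan([.4820,-.2420,.034],105.6);shot('side','s8');crop('s8',260,110,340,190,7)"
```

```text
t 9.23 pos [ 0.4843 -0.2398  0.0941] jawyaw 105.54 F [ 0.   0.5 -0. ] gap 0.0500 q7 2.35
tilt [ 0.002 -0.001 -1.   ]
ax total -0.0010
shift if turned first [ 0.0601  0.0029 -0.0014]
shift (no turn) [ 0.0601  0.0029 -0.0014]
```

View pics/s8_c260_110.png

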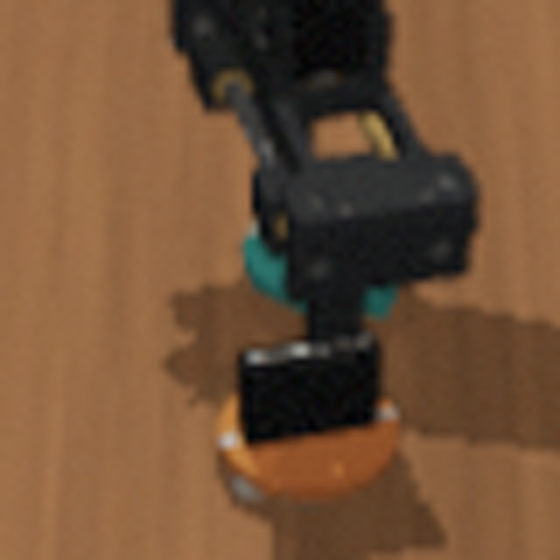

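```bash
python3 -c "
from h import *
o=bot.get_obs();T=rot(o['tcp_rot']);p=o['position']
for s in(.025,.0425,-.025,-.0425):
  print(s,((proj('side',p+T[:,2]*s)-[260,110])*7).round())
for q in ((.482,-.242,.066),(.482+.027,-.242+.0075,.066),(.482-.027,-.242-.0075,.066)): print(((proj('side',q)-[260,110])*7).round())
"
```

```text
0.025 [322. 330.]
0.0425 [335. 357.]
-0.025 [287. 254.]
-0.0425 [275. 228.]
[309. 345.]
[240. 356.]
[376. 334.]
```

Request:
{"method": "arm_command", "body": {"motion": [{"x":0.01,"y":0.002,"z":-0.0015,"ax":0,"ay":0,"az":0},{"x":0.015,"y":0,"z":0,"ax":0,"ay":0,"az":0},{"x":0.015,"y":0,"z":0,"ax":0,"ay":0,"az":0},{"x":0.012,"y":0,"z":0,"ax":0,"ay":0,"az":0},{"x":0.007,"y":0,"z":0,"ax":0,"ay":0,"az":0},{"x":0,"y":0,"z":0,"ax":0,"ay":0,"az":0},{"x":0,"y":0,"z":0,"ax":0,"ay":0,"az":0}]}}

```text
clock: 9.87
position: [0.4816, -0.2418, 0.0336]
tcp_rot: [0.428, -0.563, 0.428, 0.563]
ft_force: [-0.2, -0.3, 0.4]
finger_gap: 0.0496
```

```bash
python3 -c "
from h import *
plan([.4820,-.2420,.034],105.6);shot('side','s9');crop('s9',260,110,340,190,7)"
```

```text
t 9.87 pos [ 0.4816 -0.2418  0.0336] jawyaw 105.50 F [-0.2 -0.3  0.4] gap 0.0496 q7 2.38
tilt [-0.  0. -1.]
ax total -0.0017
shift if turned first [-0.0004 -0.0004 -0.0003]
shift (no turn) [-0.0004 -0.0004 -0.0003]
```

View pics/s9_c260_110.png

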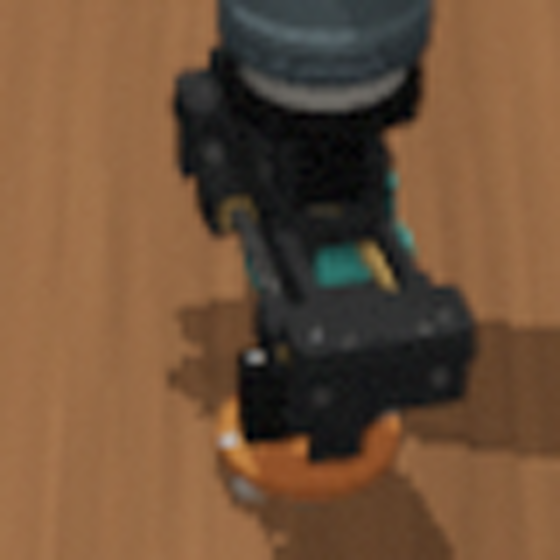

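Straddles the bar well. Close.

Request:
{"method": "arm_command", "body": {"motion": [{"x":0,"y":0,"z":0,"ax":0,"ay":0,"az":0},{"x":0,"y":0,"z":0,"ax":0,"ay":0,"az":0},{"x":0,"y":0,"z":0,"ax":0,"ay":0,"az":0},{"x":0,"y":0,"z":0,"ax":0,"ay":0,"az":0},{"x":0,"y":0,"z":0,"ax":0,"ay":0,"az":0},{"x":0,"y":0,"z":0,"ax":0,"ay":0,"az":0},{"x":0,"y":0,"z":0,"ax":0,"ay":0,"az":0},{"x":0,"y":0,"z":0,"ax":0,"ay":0,"az":0},{"x":0,"y":0,"z":0,"ax":0,"ay":0,"az":0}], "jaw": 0.004, "force": 40}}

```text
clock: 10.67
position: [0.4816, -0.2416, 0.0337]
tcp_rot: [0.428, -0.563, 0.428, 0.563]
ft_force: [-0.5, 1.0, 0.7]
finger_gap: 0.0154
```

Request:
{"method": "arm_command", "body": {"motion": [{"x":-0.01,"y":0,"z":0,"ax":0,"ay":0,"az":0},{"x":-0.025,"y":0,"z":0,"ax":0,"ay":0,"az":0},{"x":-0.03,"y":0,"z":0,"ax":0,"ay":0,"az":0},{"x":-0.035,"y":0,"z":0,"ax":0,"ay":0,"az":0},{"x":-0.035,"y":0,"z":0,"ax":0,"ay":0,"az":0},{"x":-0.025,"y":0,"z":0,"ax":0,"ay":0,"az":0},{"x":0,"y":0,"z":0,"ax":0,"ay":0,"az":0},{"x":0,"y":0,"z":0,"ax":0,"ay":0,"az":0}]}}

```text
clock: 11.33
position: [0.4823, -0.2421, 0.1952]
tcp_rot: [-0.428, 0.564, -0.428, -0.562]
ft_force: [-0.8, 0.8, -1.2]
finger_gap: 0.0156
```

```bash
python3 -c "
from h import *
plan([.5442,.0236,.195],109.85);shot('side','s10');crop('s10',240,60,360,200,4)"
```

```text
t 11.33 pos [ 0.4823 -0.2421  0.1952] jawyaw 105.50 F [-0.8  0.8 -1.2] gap 0.0156 q7 2.32
tilt [ 0.003 -0.001 -1.   ]
ax total -0.0759
shift if turned first [ 1.000e-04 -1.485e-01  2.289e-01]
shift (no turn) [ 1.000e-04 -1.307e-01  2.395e-01]
```

View pics/s10_c240_60.png

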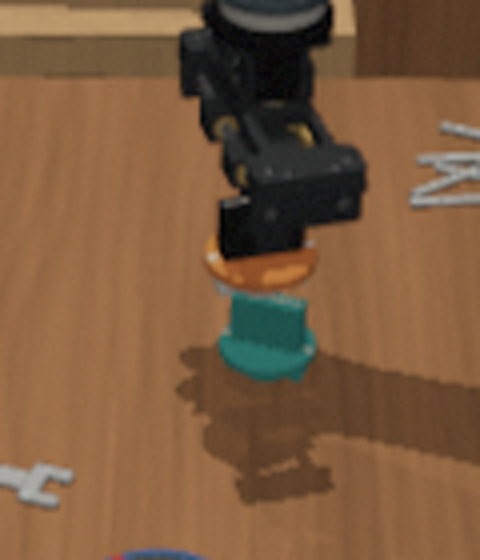

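Request:
{"method": "arm_command", "body": {"motion": [{"x":0,"y":0,"z":0,"ax":-0.076,"ay":0,"az":0},{"x":0,"y":-0.01,"z":0.0154,"ax":0,"ay":0,"az":0},{"x":0,"y":-0.02,"z":0.0308,"ax":0,"ay":0,"az":0},{"x":0,"y":-0.02,"z":0.0308,"ax":0,"ay":0,"az":0},{"x":0,"y":-0.02,"z":0.0308,"ax":0,"ay":0,"az":0},{"x":0,"y":-0.02,"z":0.0308,"ax":0,"ay":0,"az":0},{"x":0,"y":-0.02,"z":0.0308,"ax":0,"ay":0,"az":0},{"x":0,"y":-0.02,"z":0.0308,"ax":0,"ay":0,"az":0},{"x":0,"y":-0.018,"z":0.028,"ax":0,"ay":0,"az":0},{"x":0,"y":0,"z":0,"ax":0,"ay":0,"az":0}]}}

```text
clock: 12.22
position: [0.543, 0.0321, 0.1917]
tcp_rot: [0.404, -0.579, 0.403, 0.582]
ft_force: [0.0, 0.2, -0.7]
finger_gap: 0.0159
```

Request:
{"method": "arm_command", "body": {"motion": [{"x":0,"y":0,"z":0,"ax":0,"ay":0,"az":0},{"x":0,"y":0,"z":0,"ax":0,"ay":0,"az":0}]}}

```text
clock: 12.38
position: [0.542, 0.0225, 0.1921]
tcp_rot: [0.405, -0.578, 0.407, 0.579]
ft_force: [-0.9, -0.2, -0.7]
finger_gap: 0.0158
```

```bash
python3 -c "
from h import *
shot('side','s11');shot('top','t11');plan([.5442,.0236,.160],109.85);crop('s11',230,130,330,270,5);crop('t11',200,160,310,270,5)
crop('s11',250,150,310,225,8)"
```

```text
t 12.48 pos [0.5424 0.0214 0.1928] jawyaw 109.73 F [ 1.  -0.3 -2.2] gap 0.0157 q7 1.85
tilt [-0.002 -0.001 -1.   ]
ax total -0.0021
shift if turned first [ 0.0328 -0.0025  0.0014]
shift (no turn) [ 0.0328 -0.0025  0.0014]
```

View pics/s11_c250_150.png

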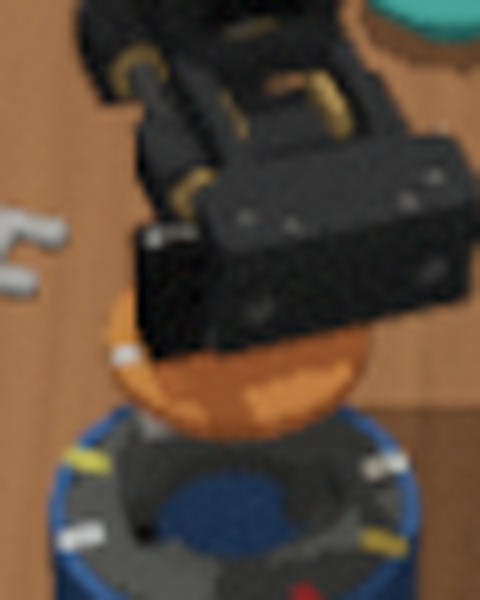

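View pics/t11_c200_160.png

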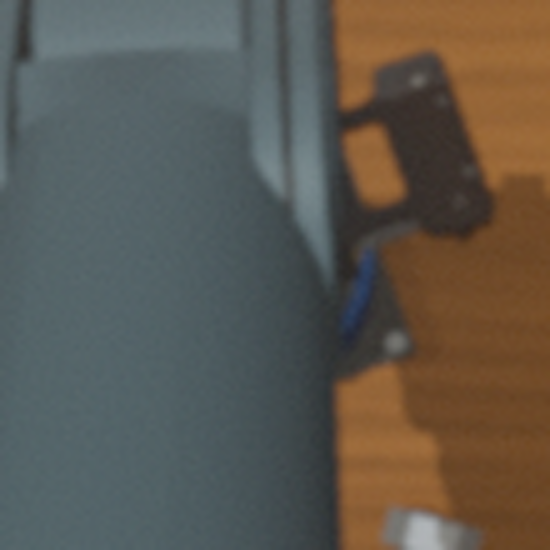

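```bash
python3 -c "
from h import *
print('can centre pred',proj('side',[.5442,.0236,.12]),'obs 279.4 212.65')
print('half-depth from side obs', pz('side',279.4,212.65,.12))
a=np.radians(19.85)
for s in(1,-1):
  for t,n in((0,'w'),(-.7,'y')):
    print(n,((proj('side',[.5442+s*.046*np.cos(a+t),.0236+s*.046*np.sin(a+t),.12])-[250,150])*8).round())
p=np.array([.5424,.0214,.1928])
im=cv2.imread('pics/s11_c250_150.png')
for dz in(-.0337+.018,-.0337+.026):
  c=np.array([p+[.037*np.cos(t),.037*np.sin(t),dz] for t in np.linspace(0,6.28,60)])
  q=np.array([(proj('side',x)-[250,150])*8 for x in c]); cv2.polylines(im,[q.astype(int)],True,(0,255,0),1)
  print(q.min(0),q.max(0))
e=p+[.033*np.cos(a),.033*np.sin(a),-.0077]; print('dot',(proj('side',e)-[250,150])*8)
cv2.imwrite('pics/ov.png',im)"
```

```text
can centre pred [278.7962244  212.01800486] obs 279.4 212.65
half-depth from side obs [0.54274066 0.02565909 0.12      ]
w [ 78. 532.]
y [ 85. 456.]
w [380. 461.]
y [379. 537.]
[103.9174294  258.98585968] [367.29382552 436.40228488]
[103.09363071 237.88802114] [367.7554503  415.14497753]
dot [122.42959614 349.77253148]
```

View pics/ov.png

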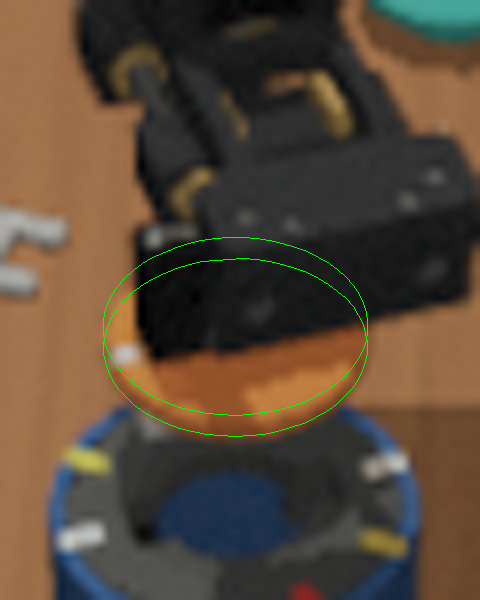

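Request:
{"method": "arm_command", "body": {"motion": [{"x":0.006,"y":-0.0015,"z":0.001,"ax":0,"ay":0,"az":0},{"x":0.009,"y":0,"z":0.001,"ax":0,"ay":0,"az":0},{"x":0.009,"y":0,"z":0,"ax":0,"ay":0,"az":0},{"x":0.006,"y":0,"z":0,"ax":0,"ay":0,"az":0},{"x":0,"y":0,"z":0,"ax":0,"ay":0,"az":0},{"x":0,"y":0,"z":0,"ax":0,"ay":0,"az":0},{"x":0,"y":0,"z":0,"ax":0,"ay":0,"az":0},{"x":0,"y":0,"z":0,"ax":0,"ay":0,"az":0}]}}

```text
clock: 13.15
position: [0.5443, 0.0256, 0.1641]
tcp_rot: [-0.406, 0.579, -0.406, -0.579]
ft_force: [0.2, 0.5, -2.1]
finger_gap: 0.0154
```

```bash
python3 -c "
from h import *
plan([.5438,.0241,.1357],109.85);shot('side','s12');crop('s12',250,150,310,225,8);plan([.5438,.0241,.1357],109.85)"
```

```text
t 13.15 pos [0.5443 0.0256 0.1641] jawyaw 109.86 F [ 0.2  0.5 -2.1] gap 0.0154 q7 1.85
tilt [ 0.001  0.    -1.   ]
ax total 0.0003
shift if turned first [ 0.0284  0.001  -0.0013]
shift (no turn) [ 0.0284  0.001  -0.0013]
t 13.20 pos [0.5443 0.0256 0.1641] jawyaw 109.86 F [ 0.3  0.3 -1.7] gap 0.0156 q7 1.85
tilt [ 0.001  0.    -1.   ]
ax total 0.0002
shift if turned first [ 0.0284  0.001  -0.0012]
shift (no turn) [ 0.0284  0.001  -0.0012]
```

View pics/s12_c250_150.png

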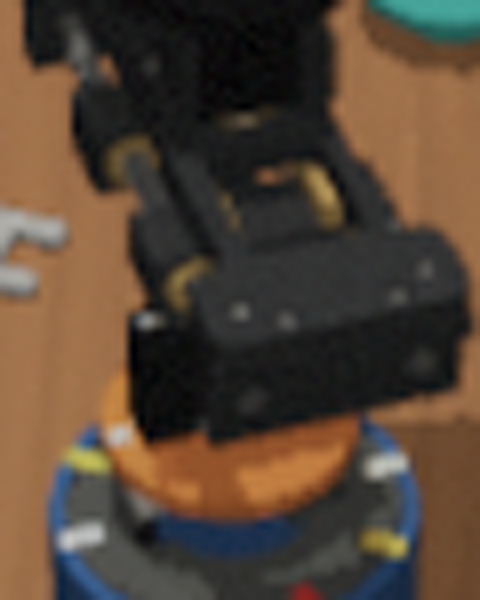

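Request:
{"method": "arm_command", "body": {"motion": [{"x":0,"y":0.001,"z":-0.0012,"ax":0,"ay":0,"az":0},{"x":0.004,"y":0,"z":0,"ax":0,"ay":0,"az":0},{"x":0.004,"y":0,"z":0,"ax":0,"ay":0,"az":0},{"x":0.004,"y":0,"z":0,"ax":0,"ay":0,"az":0},{"x":0.003,"y":0,"z":0,"ax":0,"ay":0,"az":0},{"x":0,"y":0,"z":0,"ax":0,"ay":0,"az":0}]}}

```text
clock: 13.7
position: [0.5429, 0.0242, 0.1478]
tcp_rot: [0.406, -0.578, 0.407, 0.579]
ft_force: [-0.8, 0.5, -2.1]
finger_gap: 0.0157
```

```bash
python3 -c "
from h import *
plan([.5438,.0241,.1357],109.85)"
```

```text
t 13.70 pos [0.5429 0.0242 0.1478] jawyaw 109.87 F [-0.8  0.5 -2.1] gap 0.0157 q7 1.85
tilt [-0.001 -0.    -1.   ]
ax total 0.0004
shift if turned first [ 0.0121 -0.0009 -0.0004]
shift (no turn) [ 0.0121 -0.0009 -0.0004]
```

Request:
{"method": "arm_command", "body": {"motion": [{"x":0.004,"y":-0.0005,"z":0,"ax":0,"ay":0,"az":0},{"x":0.004,"y":0,"z":0,"ax":0,"ay":0,"az":0},{"x":0.003,"y":0,"z":0,"ax":0,"ay":0,"az":0},{"x":0.001,"y":0,"z":0,"ax":0,"ay":0,"az":0},{"x":0,"y":0,"z":0,"ax":0,"ay":0,"az":0},{"x":0,"y":0,"z":0,"ax":0,"ay":0,"az":0}]}}

```text
clock: 14.2
position: [0.544, 0.0243, 0.1367]
tcp_rot: [-0.406, 0.579, -0.406, -0.579]
ft_force: [0.0, 0.8, -2.8]
finger_gap: 0.0159
```

```bash
python3 -c "
from h import *
plan([.5438,.0241,.1357],109.85);shot('side','s13');crop('s13',250,150,310,225,8)
print(bot.get_obs()['wrist_torque'])"
```

```text
t 14.20 pos [0.544  0.0243 0.1367] jawyaw 109.87 F [ 0.   0.8 -2.8] gap 0.0159 q7 1.86
tilt [ 0. -0. -1.]
ax total 0.0004
shift if turned first [ 0.001   0.0002 -0.0002]
shift (no turn) [ 0.001   0.0002 -0.0002]
[ 0.10212046  0.00362328 -0.01533981]
```

View pics/s13_c250_150.png

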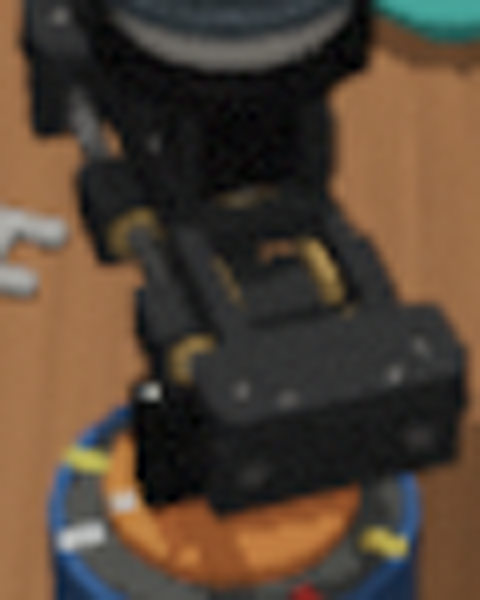

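Request:
{"method": "arm_command", "body": {"motion": [{"x":0.001,"y":0,"z":0,"ax":0,"ay":0,"az":0},{"x":0.0005,"y":0,"z":0,"ax":0,"ay":0,"az":0},{"x":0,"y":0,"z":0,"ax":0,"ay":0,"az":0},{"x":0,"y":0,"z":0,"ax":0,"ay":0,"az":0},{"x":0,"y":0,"z":0,"ax":0,"ay":0,"az":0}], "force": 50}}

```text
clock: 14.67
position: [0.5443, 0.0244, 0.1358]
tcp_rot: [-0.406, 0.579, -0.406, -0.579]
ft_force: [-2.4, 0.9, 5.9]
finger_gap: 0.0157
```

Request:
{"method": "arm_command", "body": {"motion": [{"x":0,"y":0,"z":0,"ax":0.05,"ay":0,"az":0},{"x":0,"y":0,"z":0,"ax":0.05,"ay":0,"az":0},{"x":0,"y":0,"z":0,"ax":0.05,"ay":0,"az":0},{"x":0,"y":0,"z":0,"ax":0.05,"ay":0,"az":0},{"x":0,"y":0,"z":0,"ax":0,"ay":0,"az":0}]}}

```text
clock: 15.08
position: [0.5451, 0.0252, 0.1359]
tcp_rot: [-0.463, 0.536, -0.461, -0.535]
ft_force: [1.0, 2.9, 3.9]
finger_gap: 0.0156
```

```bash
python3 -c "
from h import *
plan([.5438,.0241,.1357],109.85)
print(bot.get_obs()['wrist_torque'])"
```

```text
t 15.08 pos [0.5451 0.0252 0.1359] jawyaw 98.37 F [1.  2.9 3.9] gap 0.0156 q7 1.69
tilt [ 0.003  0.001 -1.   ]
ax total -0.2004
shift if turned first [ 0.0002  0.0016 -0.0006]
shift (no turn) [ 0.0002  0.0015 -0.0009]
[ 0.47225021 -0.16071732  0.12096396]
```

Request:
{"method": "arm_command", "body": {"motion": [{"x":0,"y":0,"z":0,"ax":0.05,"ay":0,"az":0},{"x":0,"y":0,"z":0,"ax":0.05,"ay":0,"az":0},{"x":0,"y":0,"z":0,"ax":0.05,"ay":0,"az":0},{"x":0,"y":0,"z":0,"ax":0.05,"ay":0,"az":0},{"x":0,"y":0,"z":0,"ax":0.05,"ay":0,"az":0},{"x":0,"y":0,"z":0,"ax":0,"ay":0,"az":0}]}}

```text
clock: 15.58
position: [0.5452, 0.0254, 0.1359]
tcp_rot: [0.526, -0.474, 0.524, 0.473]
ft_force: [1.7, 2.6, 4.7]
finger_gap: 0.0157
```

Request:
{"method": "arm_command", "body": {"motion": [{"x":0,"y":0,"z":0,"ax":0.05,"ay":0,"az":0},{"x":0,"y":0,"z":0,"ax":0.05,"ay":0,"az":0},{"x":0,"y":0,"z":0,"ax":0.05,"ay":0,"az":0},{"x":0,"y":0,"z":0,"ax":0.05,"ay":0,"az":0},{"x":0,"y":0,"z":0,"ax":0.05,"ay":0,"az":0},{"x":0,"y":0,"z":0,"ax":0,"ay":0,"az":0},{"x":0,"y":0,"z":0,"ax":0,"ay":0,"az":0},{"x":0,"y":0,"z":0,"ax":0,"ay":0,"az":0}]}}

```text
clock: 16.25
position: [0.5451, 0.0252, 0.1359]
tcp_rot: [0.58, -0.406, 0.578, 0.405]
ft_force: [2.2, 2.9, 5.5]
finger_gap: 0.0154
```

```bash
python3 -c "
from h import *
plan([.5438,.0241,.1357],69.75)
print(bot.get_obs()['wrist_torque'],abs(bot.get_obs()['qd']).max())
shot('side','s14');crop('s14',250,150,310,225,8);shot('top','t14')"
```

```text
t 16.25 pos [0.5451 0.0252 0.1359] jawyaw 69.96 F [2.2 2.9 5.5] gap 0.0154 q7 1.27
tilt [ 0.002  0.001 -1.   ]
ax total 0.0037
shift if turned first [ 0.0002  0.0009 -0.0015]
shift (no turn) [ 0.0002  0.0009 -0.0015]
[ 0.61713525 -0.27153822  0.13680405] 0.001908685069811738
```

View pics/s14_c250_150.png

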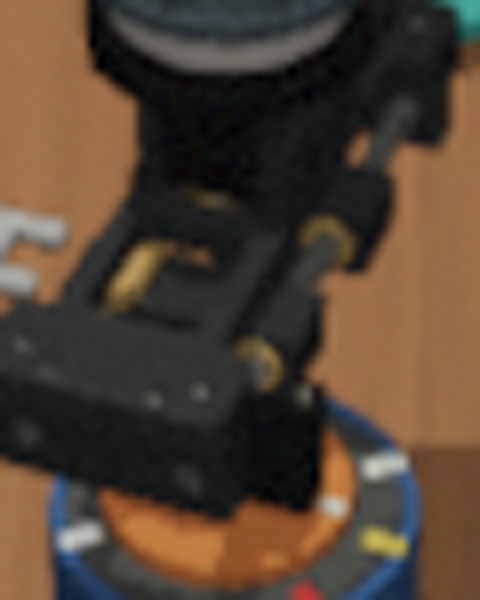

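View pics/t14.png

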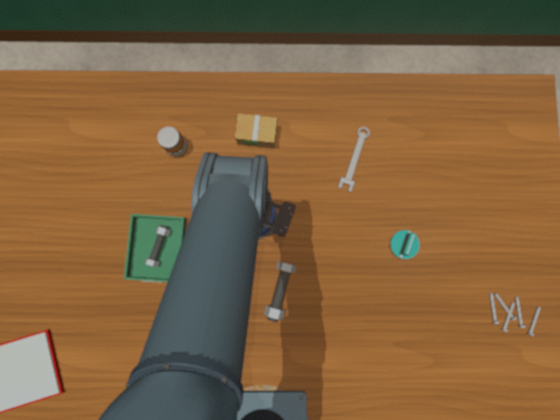

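```bash
python3 -c "
from h import *
for a in (.53,.6,.7,.8,.87):
  t=np.radians(19.85+180)-a
  print(a,((proj('side',[.5442+.033*np.cos(t),.0236+.033*np.sin(t),.128])-[250,150])*8+[4.8,5]).round(1))
d=px('top','t14',157,246);print('bolt',d)"
```

```text
0.53 [347.2 497.7]
0.6 [345.4 503.1]
0.7 [341.9 510.8]
0.8 [337.3 518.2]
0.87 [333.4 523.1]
bolt [0.46648069 0.26566572 0.02926267]
```

```bash
python3 -c "
from h import *
print(bot.finish_job()); plan([.5438,.0241,.1357],69.75)"
```

```text
the job is handed in; nothing more can be done
None
the job is handed in; nothing more can be done
```

The job is handed in; it reports no verdict. I lifted the smaller bolt off the canister mouth and laid it in the green tray. I then dropped the orange lid in at the white marks, turned it clockwise and left it held by its bar with a 50 N grip setting.

What my last checks showed, at 16.3 s of the 72 s allowed:

- **Bolt:** the last top picture shows it lying in the tray, about 5 mm from the tray's centre, with the fingers well clear.
- **Lid seating:** its height comes out at about 0.102 m above the bench, against the allowed 0.095 to 0.106 m. The tool was about 1 to 2 mm from the measured centre of the mouth, within the 5 mm allowed. The upward push was about 5 N.
- **Turn:** the jaws had turned 0.70 rad from the white marks. The sprung moment was about 0.14 N m, the arm was still, and the jaw gap of 15.4 mm showed the 16 mm bar still gripped.
- **Disagreement:** in the side picture, the white dot on the lid's cap was about 9 enlarged-crop pixels (1 camera pixel) from where I predicted it for 0.70 rad. It gives only about 0.65 to 0.8 rad, which is still inside the allowed 0.53 to 0.87 rad.
- **Carton, jar and wrench:** they look unmoved in the last top picture. I did not measure them again.

The first two move calls were refused because some rows left out numbers; nothing moved.

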